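# Pull the charcoal filter for inspection

## Robot

A 6-joint arm with a two-finger parallel gripper is mounted at the origin on the work surface. World frame = base frame: x ahead of the robot, y to its left, z up, the work surface at z = 0. Lengths are in m, angles in rad, forces in N, time in s.
With the tool pointing down it reaches from about 0.3 to 1 m from the base axis. Payload 5.1 kg.
Tool frame: the origin (TCP) lies at the very end of the fingers, on their centre line; the grasp point (between the pads) lies 19 mm behind it; z points along the fingers, y is the line along which they close (so a half turn about z gives the same grasp; the last joint's range is limited). The gripper opens to 95 mm and grips with 3 to 60 N. Pads are 20 mm wide; open, the fingers measure 119 mm over their backs; the gripper's body (75 mm by 180 mm) begins 59 mm behind the grasp point.
Start: joints at [1.136, 0.124, 1.65, -0, 1.367, -0.083], TCP at [0.224, 0.61, 0.215] pointing down, gripper open.
Joint ranges: [-2.61, 2.61], [-1.02, 2.33], [0.03, 2.71], [-1.35, 4.49], [0.32, 2.68], [-2.91, 2.91]. Speed limits (rad/s): [2.57, 2.57, 3.14, 3.14, 3.14, 3.14].

## Interface

Orientations are given as a unit quaternion [w, x, y, z].
In Python, from bench import ctrl gives the robot as it stands.
- The arm moves only by the tool arm_command, never from a script. Its argument "steps" is a list of rows, each a list of 4 numbers: the shift along the world's x, y, z normalised to -1 to 1, where 1 is 0.05 m, then the turn about the world's z normalised to -1 to 1, where 1 is 6 degrees. A call has 1 to 20 rows; each row shifts and turns the commanded pose from where the row before left it; what a row does not reach is not made up. A row lasts 1/10 s, in which the tool goes at most 50 mm and 8.59 degrees, less where a joint would pass 70% of its speed; a pose out of reach is approached as far as the arm can. A call with a number of a shift or a turn outside -1 to 1 is refused whole. A call with a gripper value outside its range is refused whole. "hand" is the opening, from -1 (shut) to 1 (fully open), set as the call begins (left out, the last holds). The fingers move at their own pace and stop on an object; "grip_force" is the grip in N (left out, the last holds). Time passes only in rows, so rows that do not move let the fingers close. It gives the time, the measured TCP pose, the force, the opening and the grip force at its end, in the units of the state.
- ctrl.read_state(): the state, without advancing time (a new reading comes with each control period).
- ctrl.read_camera(name): name is "scene" or "top"; returns a dict with "pixels" (420x560x3 uint8, blue, green, red), "fx", "fy", "cx", "cy" (pixels), "eye" and "orientation" of the camera in the world. Camera axes: x right, y up, looking along -z (the intrinsics and any distortion apply to the point x, -y, -z); pixel columns grow to the right and rows downward; lengths in m; the calibration is good to about 2 mm. A picture is of the moment at which its call begins. There is no depth.
- ctrl.sign_off(): hands the job in; it is judged then, once.
The state is a dict: "t": time; "joint_pos": joint angles; "dq": joint speeds; "effort": joint torques, N m; "tcp_pos": TCP position; "eef_rot": TCP orientation; "ft_force": force on the tool from outside, world axes, zero at the start; "moment": the same for the moment, N m; "grip_width": finger opening in m; "grasp_force": force on a finger pad.
Only numpy, scipy, OpenCV 4.12 (cv2) and the standard library are available. Lean on these libraries where they do the work, as an engineer would, in place of code of your own. Each camera call takes 0.05 s, during which the arm holds its last target. There are 200 camera calls.

## Task

Lift the white flap on the grey fume extractor and leave it standing open, then draw the orange-framed filter up out of its slot, leaving the blue one in its place. Finish while holding the orange filter still, upright with its tab on top, over the middle of the white tray and a hand's breadth above it, its broad faces parallel to the tray's long sides. Do not put it down or let go, and do not disturb the bottles and other things around.

Things in the scene. Friction and masses are not known exactly. Their poses are not given: they have to be found in the camera images.
- extractor: grey bench fume extractor, fixed, 180 (x) x 230 (y) x 130 mm high; origin under its centre, round grille on its -x face. Under the flap: an opening 80 (x) x 205 (y) mm, 35 mm deep; in its floor (95 mm above the origin) two slots 25 (x) x 85 (y) mm at x = 0, y = +50 and -50 mm, bottom 25 mm above the origin. One filter in each; which is where varies.
- flap (a joint): angle of the white flap over the opening, rad: 0 shut, 1.57 upright, 1.9 its stop. It starts shut or slightly ajar and swings up and away towards the extractor's +x. Its hinge is stiff: it stays where it is left (1 to 3 N at the bar moves it).
- flap_hinge (a point): middle of the flap's hinge line, which runs along the extractor's y; 48 mm towards +x from the extractor's origin and 130.5 mm above it. The flap is 6 mm thick, 212 mm wide (y), and when shut reaches from here 100 mm towards the extractor's -x.
- flap_bar (a point): middle of the flap's round black handle bar, 10 mm thick, along the extractor's y, 70 mm free between its end legs. Shut: 83 mm towards -x from the hinge line, 40 mm above it, 29 mm clear of the flap. It turns with the flap (upright: on its far, +x side). Fingers closed lightly on it from above can stay vertical while the bar turns between them.
- orange_filter: orange-framed filter, black core, loose, 100 to 210 g: a plate 20 (x) x 80 (y) x 75 mm high, on top in the middle a tab 10 (x) x 30 (y) x 27 mm high, 102 mm in all; origin at the centre of its underside. Starts upright in one slot, hidden, at the extractor's yaw with 2.5 mm play each side, tab ending 3 mm below the shut flap.
- orange_filter_tab (a point): middle of the orange filter's tab, 88.5 mm above the filter's origin
- blue_filter: blue-framed filter, the same size and shape as the orange one, standing in the other slot; stays there
- tray: white inspection tray, fixed, 120 (x) x 180 (y) mm, rim 15 mm high; origin at the centre of its underside, its long sides run along its y
- oil_bottle: amber glass bottle with black cap, 72 mm across, 190 mm high, origin under its centre; leave alone
- solvent_bottle: whitish translucent bottle with white cap, 76 mm across, 200 mm high, origin under its centre; leave alone
- varnish_bottle: reddish-brown bottle with black cap, 60 mm across, 160 mm high, origin under its centre; leave alone
- pigment_jar: red jar with steel lid, 70 mm across, 80 mm high, origin under its centre; leave alone
- cup: blue ceramic cup, 70 mm across, 80 mm high, origin under its centre; leave alone
- muller: glass paint muller, 72 mm across, 100 mm high, standing on the fixed pale glass slab (8 mm thick) with brown paint, origin under its centre; leave alone
- palette_knife: palette knife 200 mm long lying on the table; leave alone
Mind the look-alikes: they are no part of the job. There is more than one size of the tray; the one meant has the size given above.

How it is judged:
On the way, in this order (a step that is already met when the one before it is completed fails the run):
1. the flap is lifted open (value of joint flap above 1.2 rad), for 0.2 s.
2. the orange filter is held by the fingers, drawn up clear of the extractor (z of orange_filter in the frame of extractor above 0.135 m and contact force between the fingers and orange_filter above 1 N and contact force between orange_filter and extractor below 0.1 N and contact force between orange_filter and tray below 0.1 N), for 0.2 s.
At the end, for the whole second after the job is handed in: the orange filter is held by the fingers alone, still, underside 45 to 200 mm above the table and within 40 mm of the tray's centre in plan, upright within 0.25 rad, along the tray within 0.3 rad; flap over 1.0 rad open; blue filter within 15 mm of its start (contact force between the fingers and orange_filter above 1 N and contact force between orange_filter and extractor below 0.1 N and contact force between orange_filter and tray below 0.1 N and horizontal distance between orange_filter and tray below 0.04 m and height (world z) of orange_filter between 0.045 and 0.2 m and angle between orange_filter's own z axis and vertical below 0.25 rad and angle between the y axis of orange_filter and the y axis of tray, either way round below 0.3 rad and linear speed of orange_filter below 0.03 m/s and value of joint flap above 1 rad and distance of blue_filter from where it was at the start of the episode below 0.015 m); the arm keeps its last pose, push and grip.
It fails at once if a bystander is shifted by more than 30 mm or tipped over (distance of any of oil_bottle, solvent_bottle, varnish_bottle, pigment_jar, cup, muller, palette_knife from where it was at the start of the episode above 0.03 m or angle between any of oil_bottle, solvent_bottle, varnish_bottle, pigment_jar, cup, muller, palette_knife's own z axis and vertical above 0.6 rad).
It fails at once if the blue filter is lifted from its place (over 30 mm) (distance of blue_filter from where it was at the start of the episode above 0.03 m).
It also fails if it takes over 64 s, if anything falls off the work surface, if the arm or the gripper's body presses on something with over 40 N, if the wrist force passes 120 N, or if a joint passes its speed limit or range.

## Working session

There is one attempt and no reset: what is moved stays moved. The work goes in short steps, Python scripts to look and compute and a tool call to move; the robot and the scene stay as the last step left them, time stands still between calls to the robot, and variables do not carry over. Pictures are saved under pics/ and viewed, at most 10 in all, crops included, and the job is handed in when it is done.

Besides the shell and the picture viewer there is one more tool, called by a JSON object that holds its "fn" and its "kwargs". arm_command: Moves the arm, as the interface text tells. Scaled input: -1 to 1 covers 0.05 m each way for a shift and 6 degrees each way for a turn. Its arguments: {"type":"object","properties":{"steps":{"type":"array","items":{"type":"array","items":{"type":"number","minimum":-1,"maximum":1}}},"hand":{"type":"number"},"grip_force":{"type":"number"}},"required":["steps"]}

```bash
mkdir -p pics; cat > h.py <<'E'
import numpy as np, cv2
from bench import ctrl
from scipy.spatial.transform import Rotation as R
def cam(n):
    c=ctrl.read_camera(n); q=c["orientation"]; c["R"]=R.from_quat([q[1],q[2],q[3],q[0]]).as_matrix(); return c
def ray(c,u,v):
    return c["R"]@np.array([(u-c["cx"])/c["fx"],-(v-c["cy"])/c["fy"],-1])
def onz(c,u,v,z):
    d=ray(c,u,v); e=np.array(c["eye"]); return e+d*(z-e[2])/d[2]
def proj(c,p):
    q=c["R"].T@(np.array(p)-c["eye"]); return c["cx"]+c["fx"]*q[0]/-q[2], c["cy"]+c["fy"]*q[1]/q[2]
E
python3 - <<'E'
from h import *
for n in("scene","top"):
    c=cam(n); cv2.imwrite(f"pics/{n}0.png",c["pixels"]); print(n,{k:v for k,v in c.items() if k not in("pixels",)})
print(ctrl.read_state())
E
```

```text
scene {'fx': 497.0195223058378, 'fy': 497.0195223058378, 'cx': 285.62381314275257, 'cy': 216.51174955228834, 'eye': array([ 1.28405815, -0.98137022,  1.38687322]), 'orientation': array([0.87765671, 0.34408554, 0.12186452, 0.31060084]), 'R': array([[ 7.77352317e-01, -4.61338185e-01,  4.27656936e-01],
       [ 6.29065457e-01,  5.70264517e-01, -5.28275526e-01],
       [-1.63903824e-04,  6.79680409e-01,  7.33508360e-01]])}
top {'fx': 446.39584566806855, 'fy': 446.39584566806855, 'cx': 282.38639690106726, 'cy': 208.48213647900758, 'eye': array([ 0.42798132, -0.06194802,  1.51115702]), 'orientation': array([-0.69691107, -0.02310046,  0.02690826,  0.71628017]), 'R': array([[-0.02756267,  0.99712397, -0.07059814],
       [-0.99961034, -0.02718182,  0.00634978],
       [ 0.00441253,  0.07074565,  0.99748463]])}
{'t': 0.1, 'joint_pos': array([ 1.13643990e+00,  1.24429611e-01,  1.65153020e+00, -1.02905890e-05,
        1.36750093e+00, -8.26087651e-02]), 'dq': array([-0.00152151, -0.00153582, -0.00306079,  0.00048752,  0.00163425,
       -0.00114112]), 'effort': array([-3.10512160e-04, -4.18883729e+01, -3.61093998e+01,  7.76631455e-02,
        4.62218514e-02, -7.72992303e-05]), 'tcp_pos': array([0.22374098, 0.60966117, 0.2135209 ]), 'eef_rot': array([-2.33884459e-04,  1.74967451e-01,  9.84573775e-01, -9.04305206e-04]), 'ft_force': array([ 0.34329618,  0.21917679, -0.57893901]), 'moment': array([ 0.03148688,  0.02177435, -0.0127464 ]), 'grasp_force': 0.0, 'grip_width': 0.09563607518389206}
```

View pics/scene0.png

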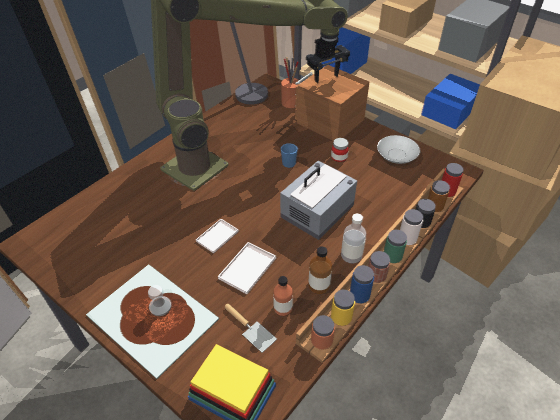

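View pics/top0.png

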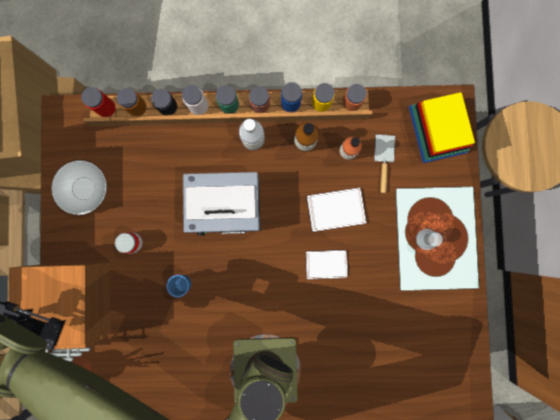

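Both views show the extractor with its long side along world y and the bar on its near side, so its yaw is close to 0. In the top view the extractor is at about (220,202). The 120x180 tray is at (337,209), and the smaller look-alike is at (327,264). I'll enlarge both.

```bash
python3 - <<'E'
from h import *
t=cv2.imread("pics/top0.png"); s=cv2.imread("pics/scene0.png")
cv2.imwrite("pics/topc.png",cv2.resize(t[160:245,175:375],None,fx=4,fy=4,interpolation=cv2.INTER_CUBIC))
cv2.imwrite("pics/scc.png",cv2.resize(s[150:240,270:370],None,fx=6,fy=6,interpolation=cv2.INTER_CUBIC))
E
```

```text
(no output)
```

View pics/topc.png

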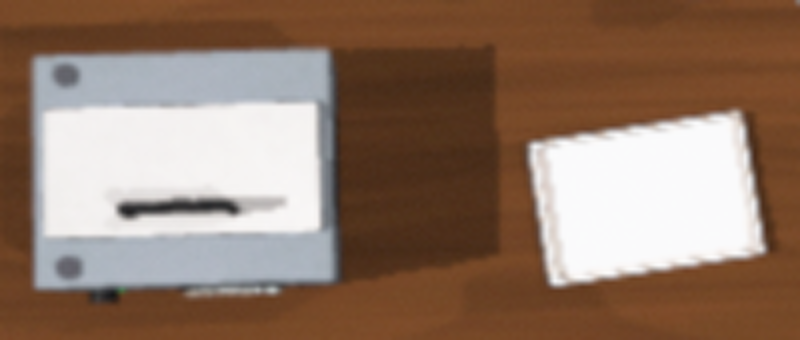

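View pics/scc.png

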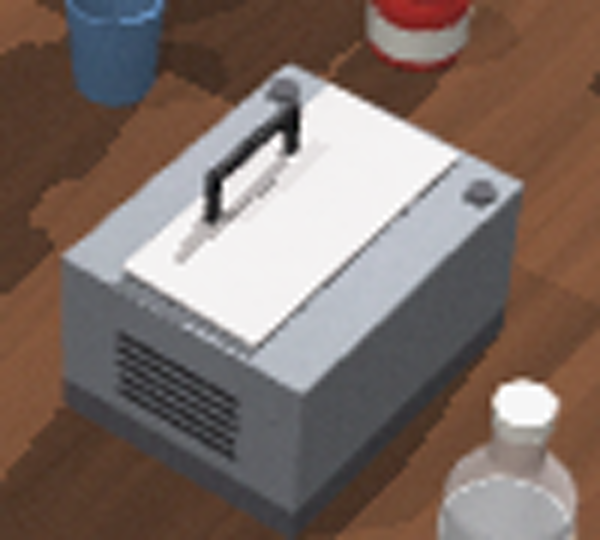

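Top crop: extractor top corners are (33,54), (330,48), (338,284) and (36,288), the bar runs from (120,209) to (240,207), and the tray rim corners are (528,142), (741,110), (766,250) and (553,286). Scene crop: top corners are (290,65), (62,258), (302,390) and (522,185), with bar ends at (213,180) and (292,108). The flap looks shut or barely ajar.

```bash
python3 - <<'E'
from h import *
ct,cs=cam("top"),cam("scene")
T=lambda U,V:((U+.5)/4-.5+175,(V+.5)/4-.5+160)
S=lambda U,V:((U+.5)/6-.5+270,(V+.5)/6-.5+150)
def quad(c,f,P,z):
    p=np.array([onz(c,*f(*q),z)[:2] for q in P]); e=np.roll(p,-1,0)-p
    print(p.mean(0).round(4),np.linalg.norm(e,axis=1).round(3),np.degrees(np.arctan2(e[:,1],e[:,0])).round(1))
quad(ct,T,[(33,54),(330,48),(338,284),(36,288)],.13)
quad(cs,S,[(522,185),(302,390),(62,258),(290,65)],.13)
quad(ct,T,[(528,142),(741,110),(766,250),(553,286)],.015)
for z in(.17,.18):
  for c,f,P in((ct,T,[(124,209),(236,207)]),(cs,S,[(213,178),(292,110)])):
    print(z,[onz(c,*f(*p),z).round(4) for p in P])
# bar by triangulation of mid
a=ray(ct,*T(180,208));b=ray(cs,*S(252.5,144)); A=np.c_[a,-b]
k=np.linalg.lstsq(A,cs["eye"]-ct["eye"],rcond=None)[0]
print(ct["eye"]+k[0]*a,cs["eye"]+k[1]*b)
E
```

```text
[0.5523 0.12  ] [0.231 0.184 0.233 0.182] [-9.040e+01 -1.794e+02  8.920e+01  1.000e-01]
[0.5506 0.1173] [0.225 0.177 0.229 0.178] [ -90.8 -179.    89.6   -0.2]
[ 0.5278 -0.2529] [0.182 0.12  0.181 0.123] [ -83.  -172.2   98.     8. ]
0.17 [array([0.519 , 0.1606, 0.17  ]), array([0.5182, 0.0764, 0.17  ])]
0.17 [array([0.5142, 0.0806, 0.17  ]), array([0.5147, 0.1594, 0.17  ])]
0.18 [array([0.5183, 0.159 , 0.18  ]), array([0.5175, 0.0754, 0.18  ])]
0.18 [array([0.5206, 0.0718, 0.18  ]), array([0.521, 0.15 , 0.18 ])]
[0.51832337 0.11803499 0.17369574] [0.51660051 0.11646904 0.17336863]
```

{"fn": "arm_command", "kwargs": {"steps": [[0,0,0.6,0],[0,0,0.6,0],[0.42,-0.7,0,-0.83],[0.42,-0.7,0,-0.83],[0.42,-0.7,0,-0.83],[0.42,-0.7,0,-0.83],[0.42,-0.7,0,-0.83],[0.42,-0.7,0,-0.83],[0.42,-0.7,0,-0.83],[0.42,-0.7,0,-0.83],[0.42,-0.7,0,-0.83],[0.42,-0.7,0,-0.83],[0.42,-0.7,0,-0.83],[0.42,-0.7,0,-0.83],[0.42,-0.7,0,-0.83],[0.42,-0.7,0,-0.83],[0,0,0,0],[0,0,0,0],[0,0,0,0]], "hand": -0.1, "grip_force": 4}}

```text
t: 2.1
tcp_pos: [0.5175, 0.1208, 0.2745]
eef_rot: [-0.0, 0.706, 0.708, -0.0]
ft_force: [0.2, 0.1, 0.9]
grip_width: 0.0431
grasp_force: 0.0
```

{"fn": "arm_command", "kwargs": {"steps": [[0,-0.05,-0.5,0],[0,0,-0.5,0],[0,0,-0.5,0],[0,0,-0.4,0],[0,0,-0.25,0],[0,0,-0.2,0],[0,0,0,0],[0,0,0,0]]}}

```text
t: 2.9
tcp_pos: [0.5184, 0.118, 0.158]
eef_rot: [0.0, 0.706, 0.708, 0.0]
ft_force: [0.0, 0.6, 0.7]
grip_width: 0.0426
grasp_force: 0.0
```

{"fn": "arm_command", "kwargs": {"steps": [[0,0,0,0],[0,0,0,0],[0,0,0,0],[0,0,0,0],[0,0,0,0],[0,0,0,0]], "hand": -1, "grip_force": 6}}

```text
t: 3.5
tcp_pos: [0.5174, 0.1176, 0.1571]
eef_rot: [-0.001, 0.706, 0.708, -0.001]
ft_force: [-3.1, 0.9, 2.0]
grip_width: 0.0102
grasp_force: 6.0
```

```bash
python3 -c "
import numpy as np
a=np.radians(152.7-np.arange(17)*6);p=np.c_[np.cos(a),np.sin(a)]*.0923
print((np.diff(p,axis=0)/.05).round(3).tolist())"
```

```text
[[0.097, 0.167], [0.114, 0.156], [0.13, 0.143], [0.144, 0.129], [0.157, 0.113], [0.168, 0.096], [0.177, 0.078], [0.184, 0.059], [0.189, 0.039], [0.192, 0.019], [0.193, -0.001], [0.192, -0.021], [0.189, -0.041], [0.183, -0.061], [0.176, -0.08], [0.167, -0.097]]
```

{"fn": "arm_command", "kwargs": {"steps": [[0.1,0,0.17,0],[0.11,0,0.16,0],[0.13,0,0.14,0],[0.14,0,0.13,0],[0.16,0,0.11,0],[0.17,0,0.1,0],[0.18,0,0.08,0],[0.18,0,0.06,0],[0,0,0,0]]}}

```text
t: 4.4
tcp_pos: [0.5789, 0.1176, 0.2064]
eef_rot: [0.001, 0.706, 0.708, 0.002]
ft_force: [-0.2, -0.3, 6.8]
grip_width: 0.0097
grasp_force: 6.0
```

{"fn": "arm_command", "kwargs": {"steps": [[0.18,0,0.04,0],[0.19,0,0.02,0],[0.19,0,0,0],[0.19,0,-0.02,0],[0.19,0,-0.04,0],[0.18,0,-0.06,0],[0.18,0,-0.08,0],[0.17,0,-0.1,0],[0,0,0,0],[0,0,0,0]]}}

```text
t: 5.4
tcp_pos: [0.6506, 0.1176, 0.1921]
eef_rot: [0.0, 0.706, 0.708, 0.0]
ft_force: [2.1, -0.1, -0.4]
grip_width: 0.0101
grasp_force: 6.0
```

{"fn": "arm_command", "kwargs": {"steps": [[0,0,0,0],[0,0,0,0],[0,0,0,0],[0,0,0,0]], "hand": -0.5}}

```text
t: 5.8
tcp_pos: [0.6498, 0.1178, 0.1928]
eef_rot: [-0.0, 0.706, 0.708, 0.0]
ft_force: [0.4, 0.7, 0.8]
grip_width: 0.0236
grasp_force: 0.0
```

{"fn": "arm_command", "kwargs": {"steps": [[0,0,0.5,0],[0,0,0.8,0],[0,0,0.8,0],[-0.6,0,0.3,0],[-0.8,0,0,0.9],[-0.8,0,0,0.9],[-0.8,0,0,0.9],[-0.8,0,0,0.9],[-0.8,0,0,0.9],[0,0,0,0.9],[0,0,0,0.9],[0,0,0,0.9],[0,0,0,0.9],[0,0,0,0.9],[0,0,0,0.9],[0,0,0,0.9],[0,0,0,0.9],[0,0,0,0.9],[0,0,0,0.9],[0,0,0,0.9]]}}

```text
t: 7.8
tcp_pos: [0.4198, 0.1177, 0.3128]
eef_rot: [0.0, 0.028, 1.0, 0.0]
ft_force: [0.4, 0.2, -0.6]
grip_width: 0.0237
grasp_force: 0.0
```

```bash
python3 - <<'E'
from h import *
t,s=cam("top")["pixels"],cam("scene")["pixels"]
a=cv2.resize(t[160:245,175:275],(600,510),interpolation=cv2.INTER_CUBIC)
cv2.imwrite("pics/s1.png",cv2.resize(s[100:240,260:400],None,fx=4,fy=4,interpolation=cv2.INTER_CUBIC)); cv2.imwrite("pics/t1.png",a)
E
```

```text
(no output)
```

View pics/t1.png

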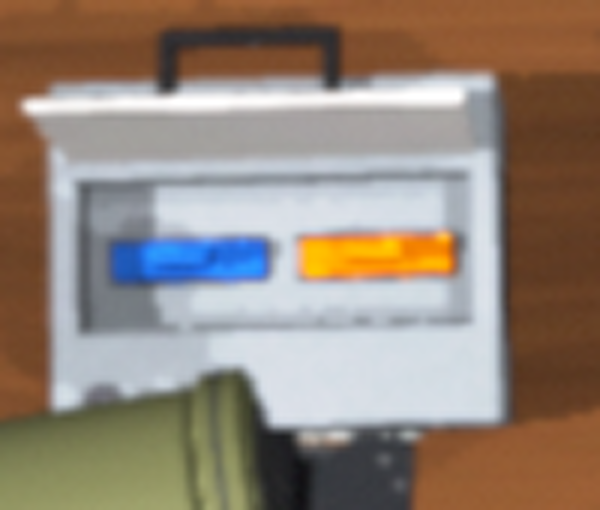

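View pics/s1.png

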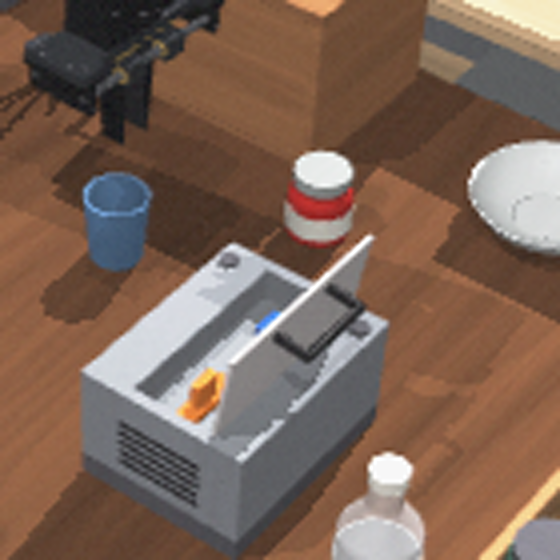

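The flap stands open past upright. Orange is in the -y slot, with its plate from x=300 to 456 and y=235 to 278 in the top crop. Blue is in the +y slot.

```bash
python3 - <<'E'
from h import *
ct=cam("top")
T=lambda U,V:((U+.5)/6-.5+175,(V+.5)/6-.5+160)
for p in[(299,257),(457,255),(378,277),(378,256)]: print(onz(ct,*T(*p),.10).round(4))
s=ctrl.read_state();print(s["tcp_pos"],s["eef_rot"])
E
```

```text
[0.5521 0.1123 0.1   ]
[0.5509 0.0288 0.1   ]
[0.5404 0.0708 0.1   ]
[0.5515 0.0705 0.1   ]
[0.41986025 0.11769227 0.31276757] [1.13754675e-04 3.12775231e-02 9.99510730e-01 6.47942689e-05]
```

{"fn": "arm_command", "kwargs": {"steps": [[0.5,-0.2,0,0.57],[0.6,-0.2,0,0],[0.6,-0.2,0,0],[0.6,-0.2,0,0],[0.33,-0.16,0,0],[0,0,0,0],[0,0,0,0],[0,0,0,0]], "hand": 0.25}}

```text
t: 8.75
tcp_pos: [0.5508, 0.0701, 0.3128]
eef_rot: [0.0, 0.001, 1.0, 0.0]
ft_force: [-0.0, 0.8, 0.8]
grip_width: 0.0591
grasp_force: 0.0
```

{"fn": "arm_command", "kwargs": {"steps": [[0,0,-0.5,0],[0,0,-0.7,0],[0,0,-0.7,0],[0,0,-0.6,0],[0,0,-0.4,0],[0,0,-0.3,0],[0,0,-0.3,0],[0,0,0,0],[0,0,0,0]]}}

```text
t: 9.65
tcp_pos: [0.5518, 0.0698, 0.1383]
eef_rot: [0.0, 0.0, 1.0, 0.0]
ft_force: [0.5, -0.8, 1.2]
grip_width: 0.0595
grasp_force: 0.0
```

Another 34 mm down, watching the force.

{"fn": "arm_command", "kwargs": {"steps": [[0,0,-0.2,0],[0,0,-0.2,0],[0,0,-0.15,0],[0,0,-0.12,0],[0,0,0,0],[0,0,0,0]]}}

```text
t: 10.25
tcp_pos: [0.5515, 0.0697, 0.104]
eef_rot: [-0.0, 0.0, 1.0, -0.0]
ft_force: [0.7, -0.7, 1.1]
grip_width: 0.0596
grasp_force: 0.0
```

{"fn": "arm_command", "kwargs": {"steps": [[0,0,0,0],[0,0,0,0],[0,0,0,0],[0,0,0,0],[0,0,0,0],[0,0,0,0],[0,0,0,0],[0,0,0,0]], "hand": -1, "grip_force": 30}}

```text
t: 11.05
tcp_pos: [0.5516, 0.0698, 0.1043]
eef_rot: [0.0, 0.0, 1.0, 0.0]
ft_force: [-0.1, 0.7, 1.5]
grip_width: 0.0294
grasp_force: 30.0
```

{"fn": "arm_command", "kwargs": {"steps": [[0,0,0.1,0],[0,0,0.15,0],[0,0,0.2,0],[0,0,0.2,0],[0,0,0.2,0],[0,0,0.2,0],[0,0,0.2,0],[0,0,0.2,0],[0,0,0.2,0],[0,0,0.2,0],[0,0,0.2,0],[0,0,0.2,0],[0,0,0.2,0],[0,0,0.2,0],[0,0,0.2,0],[0,0,0.2,0],[0,0,0.15,0],[0,0,0,0],[0,0,0,0],[0,0,0,0]]}}

```text
t: 13.05
tcp_pos: [0.5511, 0.0697, 0.2634]
eef_rot: [-0.001, 0.0, 1.0, -0.0]
ft_force: [-0.2, -1.2, -1.9]
grip_width: 0.0297
grasp_force: 30.0
```

{"fn": "arm_command", "kwargs": {"steps": [[-0.04,-0.3,0,0.1],[-0.04,-0.5,0,0.1],[-0.04,-0.5,0,0.1],[-0.04,-0.5,0,0.1],[-0.04,-0.5,0,0.1],[-0.04,-0.5,0,0.1],[-0.04,-0.5,0,0.1],[-0.04,-0.5,0,0.1],[-0.04,-0.5,0,0.1],[-0.04,-0.5,0,0.1],[-0.03,-0.5,0,0.1],[-0.03,-0.5,0,0.1],[0,-0.4,0,0.05],[0,-0.26,0,0],[0,0,-0.3,0],[0,0,-0.4,0],[0,0,-0.4,0],[0,0,-0.3,0],[0,0,-0.1,0],[0,0,0,0]]}}

```text
t: 15.05
tcp_pos: [0.528, -0.2525, 0.1877]
eef_rot: [-0.001, -0.065, 0.998, 0.001]
ft_force: [-0.5, -0.5, -2.1]
grip_width: 0.0296
grasp_force: 30.0
```

{"fn": "arm_command", "kwargs": {"steps": [[0,0,0,0],[0,0,0,0],[0,0,0,0],[0,0,0,0],[0,0,0,0]]}}

```text
t: 15.55
tcp_pos: [0.5286, -0.2534, 0.1895]
eef_rot: [0.0, -0.065, 0.998, -0.0]
ft_force: [1.1, -0.5, -2.0]
grip_width: 0.0298
grasp_force: 30.0
```

```bash
python3 - <<'E'
from h import *
cv2.imwrite("pics/s2.png",cv2.resize(cam("scene")["pixels"][120:320,170:400],None,fx=3,fy=3)[:600])
s=ctrl.read_state();print(s["tcp_pos"],s["eef_rot"],s["grasp_force"],s["ft_force"])
E
```

```text
[ 0.52858596 -0.25342604  0.18942336] [ 1.78964254e-04 -6.48771823e-02  9.97893232e-01 -1.28213464e-04] 29.975479245185852 [-0.40957023 -0.24737578 -1.76649293]
```

View pics/s2.png

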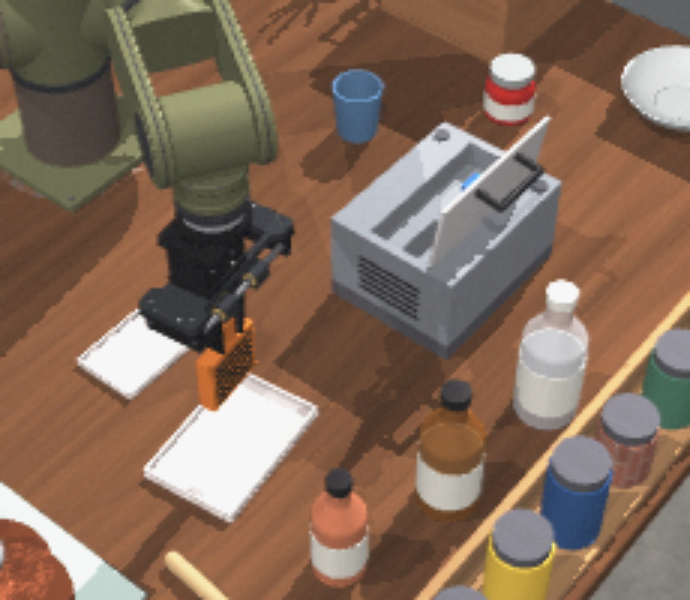

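The orange filter hangs upright over the large tray. The flap is open, blue is still in its slot, and the other objects look undisturbed.

```bash
python3 -c "
from bench import ctrl
print(ctrl.sign_off())"
```

```text
the job is handed in; nothing more can be done
None
```

The job is handed in, result not yet known: the flap is open, the blue filter is in its slot, and the arm holds the orange filter upright over the tray's middle, about 11 cm above the table and aligned with its long sides.

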